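# Clear the painting table: sort brushes, jars and spent tubes, then tip the scrap

### The job

Clear the painting table: put every brush in the blue tray, every paint jar in the dark wooden crate, and every spent silver paint tube in the yellow tipping pan. Once all the tubes lie in the pan together, push the red plunger all the way down so that the pan tips them into the black waste bin, then let it come back up. Leave the tape, palette knife, bottle and cup where they are.

Things in the scene. Friction and masses are not known exactly. Their poses are not given: they have to be found in the camera images.
- tube1: spent paint tube, silver metal with a band in orange and a black cap, lying flat: 118 mm long, 32 mm wide, 14 mm high (cap 16 mm diameter, lying at the x end), about 45 g. Origin: middle of its underside; x runs along it towards the cap, y across, z up. May be absent.
- tube2: spent paint tube, silver metal with a band in green and a black cap, lying flat: 118 mm long, 32 mm wide, 14 mm high (cap 16 mm diameter, lying at the x end), about 45 g. Origin: middle of its underside; x runs along it towards the cap, y across, z up. May be absent.
- tube3: spent paint tube, silver metal with a band in blue and a black cap, lying flat: 118 mm long, 32 mm wide, 14 mm high (cap 16 mm diameter, lying at the x end), about 45 g. Origin: middle of its underside; x runs along it towards the cap, y across, z up. May be absent.
- brush1: flat paint brush with a black handle, lying flat: 140 mm long, 12 mm high, about 40 g; handle 14 mm wide from x = -70 to +15 mm, steel ferrule and pale bristles, 24 to 28 mm wide, from +15 to +70 mm. Origin: middle of its underside, near its balance point; x towards the bristles, z up. May be absent.
- brush2: flat paint brush with a wooden handle, lying flat: 140 mm long, 12 mm high, about 40 g; handle 14 mm wide from x = -70 to +15 mm, steel ferrule and pale bristles, 24 to 28 mm wide, from +15 to +70 mm. Origin: middle of its underside, near its balance point; x towards the bristles, z up. May be absent.
- brush3: flat paint brush with a red handle, lying flat: 140 mm long, 12 mm high, about 40 g; handle 14 mm wide from x = -70 to +15 mm, steel ferrule and pale bristles, 24 to 28 mm wide, from +15 to +70 mm. Origin: middle of its underside, near its balance point; x towards the bristles, z up. May be absent.
- jar1: closed cylindrical paint jar, white with a red band and a black lid, standing: 53 mm diameter, 50 mm tall, about 100 g. Origin: centre of its underside, z along its axis to the lid. May be absent.
- jar2: closed cylindrical paint jar, white with a blue band and a black lid, standing: 53 mm diameter, 50 mm tall, about 100 g. Origin: centre of its underside, z along its axis to the lid. May be absent.
- tray_in (a point): centre of the inner floor (5 mm above the table) of the blue metal brush tray, 165 mm (x) by 190 mm (y) outside, walls 5 mm thick, rim 35 mm above the table, fixed. Axes: the tray's own, z up; brushes fit lying along y.
- crate_in (a point): centre of the inner floor (7 mm above the table) of the dark wooden jar crate, 155 mm (x) by 190 mm (y) outside, walls 7 mm thick, rim 50 mm above the table, fixed. Axes: the crate's own, z up.
- pan_in (a point): centre of the floor of the yellow tipping pan of the scrap station, 89 mm above the table when level; floor 156 mm (x) by 196 mm (y) inside, walls 4 mm thick and 26 mm high on the near side (-x) and both y sides, open on the far side (+x), where it is hinged. Axes turn with the pan; level, z is up and x points to the bin. Under it is a fixed grey pedestal.
- station (a point): point on the table right under the middle of the pan of the scrap station; its axes are those of the level pan. The open black waste bin, part of the station, stands beyond the pan: from x = 90 to 310 mm and y = -115 to 115 mm outside, inner floor 5 mm and rim 70 mm above the table, its far wall 135 mm high; a steel chute slopes from its near rim to the floor at x = 176 mm.
- plunger_top (a point): centre of the top face of the red round plunger knob (50 mm diameter, 20 mm thick, top 155 mm above the table when up) on a grey column (56 mm square, 90 mm high) beside the pan, at x -20 mm, y -175 mm from the pan's middle in the station's axes.
- plunger (a joint): how far the plunger is pushed straight down: 0 up, 0.045 m fully down on its stop. Sprung: needs some 7 N to start and up to about 16 N at the bottom with the pan loaded, returns by itself. It tips the pan up about its far edge, in proportion, to 63 degrees at full stroke, so that what lies in it slides into the bin; the pan comes back level with it.
- tape: ring of blue masking tape, 80 mm outside diameter, 24 mm high; not part of the job. Origin: centre of its underside.
- knife: palette knife, 200 mm, lying flat; not part of the job. Origin: centre of its underside (about its middle).
- medium: standing bottle of painting medium, 54 mm diameter, 150 mm tall; not part of the job. Origin: centre of its underside.
- cup: small white plastic cup, 60 mm diameter, 60 mm tall; not part of the job. Origin: centre of its underside.

How it is judged:
On the way, in this order (a step that is already met when the one before it is completed fails the run):
1. all spent tubes lie in the yellow pan together, plunger up (x of tube1 in the frame of pan_in between -0.085 and 0.085 m and y of tube1 in the frame of pan_in between -0.1 and 0.1 m and z of tube1 in the frame of pan_in between -0.02 and 0.04 m and x of tube2 in the frame of pan_in between -0.085 and 0.085 m and y of tube2 in the frame of pan_in between -0.1 and 0.1 m and z of tube2 in the frame of pan_in between -0.02 and 0.04 m and x of tube3 in the frame of pan_in between -0.085 and 0.085 m and y of tube3 in the frame of pan_in between -0.1 and 0.1 m and z of tube3 in the frame of pan_in between -0.02 and 0.04 m and value of joint plunger below 0.008 m), for 0.2 s.
2. the plunger is pushed fully down (value of joint plunger above 0.041 m), for 0.05 s.
At the end, for the whole second after the job is handed in: Every tube present is inside the black bin, every brush in the blue tray and every jar in the wooden crate (their origins within the walls and below 85 mm over the floor of the bin, 45 mm of the tray, 60 mm of the crate), all at rest (under 30 mm/s), and the plunger is up again (within 6 mm) (value of joint plunger below 0.006 m and x of tube1 in the frame of station between 0.09 and 0.305 m and y of tube1 in the frame of station between -0.11 and 0.11 m and z of each of tube1, tube2, tube3 in the frame of station below 0.09 m and linear speed of each of tube1, tube2, tube3, brush1, brush2, brush3, jar1, jar2 below 0.03 m/s and x of tube2 in the frame of station between 0.09 and 0.305 m and y of tube2 in the frame of station between -0.11 and 0.11 m and x of tube3 in the frame of station between 0.09 and 0.305 m and y of tube3 in the frame of station between -0.11 and 0.11 m and x of brush1 in the frame of tray_in between -0.08 and 0.08 m and y of brush1 in the frame of tray_in between -0.093 and 0.093 m and z of brush1 in the frame of tray_in between -0.02 and 0.045 m and x of brush2 in the frame of tray_in between -0.08 and 0.08 m and y of brush2 in the frame of tray_in between -0.093 and 0.093 m and z of brush2 in the frame of tray_in between -0.02 and 0.045 m and x of brush3 in the frame of tray_in between -0.08 and 0.08 m and y of brush3 in the frame of tray_in between -0.093 and 0.093 m and z of brush3 in the frame of tray_in between -0.02 and 0.045 m and x of jar1 in the frame of crate_in between -0.075 and 0.075 m and y of jar1 in the frame of crate_in between -0.09 and 0.09 m and z of jar1 in the frame of crate_in between -0.02 and 0.06 m and x of jar2 in the frame of crate_in between -0.075 and 0.075 m and y of jar2 in the frame of crate_in between -0.09 and 0.09 m and z of jar2 in the frame of crate_in between -0.02 and 0.06 m); the robot touches nothing.
It fails at once if the tape is pushed more than 40 mm from its place (distance of tape from where it was at the start of the episode above 0.04 m).
It fails at once if the palette knife is pushed more than 40 mm from its place (distance of knife from where it was at the start of the episode above 0.04 m).
It fails at once if the bottle is pushed more than 40 mm from its place (distance of medium from where it was at the start of the episode above 0.04 m).
It fails at once if the cup is pushed more than 40 mm from its place (distance of cup from where it was at the start of the episode above 0.04 m).
Of tube1, tube2, tube3 only 2 to 3 are there at a start; the rules pass over those that are not, and their reading is None.
Of brush1, brush2, brush3 only 2 to 3 are there at a start; the rules pass over those that are not, and their reading is None.
Of jar1, jar2 only 1 to 2 are there at a start; the rules pass over those that are not, and their reading is None.
At some moment in a run one of brush1, brush2, brush3, jar1, jar2 may be knocked a few centimetres aside while the robot is not near it.
Once in a run the grip may slacken for a moment while it holds something.
It also fails if it takes over 210 s, if anything falls off the work surface, if the arm or the gripper's body presses on something with over 40 N, if the wrist force passes 120 N, or if a joint passes its speed limit or range.

### The arm

A 7-joint arm with a two-finger parallel gripper is mounted at the origin on the work surface. World frame = base frame: x ahead of the robot, y to its left, z up, the work surface at z = 0. Lengths are in m, angles in rad, forces in N, time in s.
With the tool pointing down it reaches from about 0.4 to 0.875 m from the base axis. Payload 4.4 kg.
Tool frame: the origin (TCP) lies on the front face of the gripper's body, between the roots of the fingers; the fingertips stand 73 mm ahead of it and the grasp point (between the pads) lies 54 mm ahead of it (arm.grip_point_offset is the distance from the TCP to the grasp point, in m); z points along the fingers, y is the line along which they close (so a half turn about z gives the same grasp; the last joint's range is limited). The gripper opens to 85 mm and grips with 20 to 120 N. Pads are 22 mm wide; open, the fingers measure 114 mm over their backs; the gripper's body (76 mm by 85 mm) begins 54 mm behind the grasp point. The pads swing forward as they close: fully open they stand 13 mm farther back than shut.
Start: joints at [1.225, 0.628, 0.038, 1.517, -0.027, 0.996, -0.02], TCP at [0.18, -0.625, 0.304] pointing down, gripper open.
Joint ranges: [-3.06, 3.06], [-0.37, 2.12], [-1.25, 1.32], [0.18, 2.47], [-1.1, 4.24], [0.23, 1.98], [-2.94, 2.94]. Speed limits (rad/s): [2.57, 2.57, 3.14, 3.14, 3.14, 3.14, 3.14].

### API

Orientations are given as a unit quaternion [w, x, y, z].
In Python, from rig import arm, grab_frame, order gives the robot as it stands.
- The arm moves only by the tool carry_out, never from a script. Its argument "steps" is a list of rows, each a list of 7 numbers: the opening, from 0 (shut) to 1 (fully open), then the shift along the tool's x, y, z in units of 0.1 m (1.0 is 0.1 m), then the turn, a rotation vector about the tool's x, y, z in units of 45 degrees (1.0 is 45 degrees). In form: [[hand, x, y, z, wx, wy, wz], ...]. A call has 1 to 20 rows; each row shifts and turns the commanded pose from where the row before left it, along the tool's axes as they then stand; what a row does not reach is not made up. A row lasts 1/8 s, in which the tool goes at most 62.5 mm and 10.7 degrees, less where a joint would pass 70% of its speed; a pose out of reach is approached as far as the arm can. A call with a number of a shift or a turn outside -1 to 1 is refused whole. A call with a gripper value outside its range is refused whole. The fingers move at their own pace and stop on an object; the grip force is fixed at half the most. Time passes only in rows, so rows that do not move let the fingers close. It gives the time, the measured TCP pose, the force, the opening and the grip force at its end, in the units of the state.
- arm.state(): the state, without advancing time (a new reading comes with each control period).
- grab_frame(name): name is "scene" or "top" or "wrist"; returns a dict with "img" (480x640x3 uint8, red, green, blue), "K" (3x3 intrinsics, pixels), "k1" (the pictures are not rectified: a ray, as slopes to the right and down, at radius r is drawn at 1 + k1 r^2 times it, then the intrinsics apply), "R" (3x3) and "t" (3): a world point X has camera coordinates R X + t. Camera axes: x right, y down, z forward; pixel columns grow to the right and rows downward; lengths in m; the calibration is good to about 2 mm. A picture is of the moment at which its call begins. There is no depth.
- order.sign_off(): hands the job in; it is judged then, once.
The state is a dict: "time": time; "joints": joint angles; "joint_vel": joint speeds; "joint_torque": joint torques, N m; "tool_pos": TCP position; "tool_rot": TCP orientation; "ft_force": force on the tool from outside, world axes, zero at the start; "ft_torque": the same for the moment, N m; "gripper_width": opening from 0.0 (shut) to 1.0 (fully open); "grasp_force": force on a finger pad.
Only numpy, scipy, OpenCV 4.12 (cv2) and the standard library are available. Lean on these libraries where they do the work, as an engineer would, in place of code of your own. Each camera call takes 0.05 s, during which the arm holds its last target. There are 200 camera calls.

## Working session

There is one attempt and no reset: what is moved stays moved. The work goes in short steps, Python scripts to look and compute and a tool call to move; the robot and the scene stay as the last step left them, time stands still between calls to the robot, and variables do not carry over. Pictures are saved under pics/ and viewed, at most 17 in all, crops included, and the job is handed in when it is done.

Besides the shell and the picture viewer there is one more tool, called after "Emit:" by a JSON object that holds its "api" and its "payload", one argument or row to a line. carry_out: Moves the arm, as the interface text tells. Shifts and turns lie within -1 to 1; 1 stands for 0.1 m of shift or 45 degrees of turn. Its arguments: {"type":"object","properties":{"steps":{"type":"array"}},"required":["steps"]}

```bash
ls; mkdir -p pics
cat > h.py <<'E'
import numpy as np, cv2
from rig import arm, grab_frame, order
def ray(f,u,v):
    K=np.array(f["K"]);p=np.array([(u-K[0,2])/K[0,0],(v-K[1,2])/K[1,1]])
    s=p.copy()
    for _ in range(20): s=p/(1+f["k1"]*(s@s))
    R=np.array(f["R"]);t=np.array(f["t"])
    return -R.T@t, R.T@np.array([s[0],s[1],1])
def onz(f,u,v,z):
    o,d=ray(f,u,v); return o+d*(z-o[2])/d[2]
def proj(f,X):
    c=np.array(f["R"])@np.array(X)+np.array(f["t"]);s=c[:2]/c[2];s=s*(1+f["k1"]*(s@s));K=np.array(f["K"])
    return K[0,0]*s[0]+K[0,2],K[1,1]*s[1]+K[1,2]
def save(f,n): cv2.imwrite("pics/"+n,cv2.cvtColor(f["img"],cv2.COLOR_RGB2BGR))
E
python3 - <<'E'
from h import *
import pickle
for n in ("top","scene"):
    f=grab_frame(n);save(f,n+"0.png");pickle.dump(f,open(n+"0.pkl","wb"))
    print(n,-np.array(f["R"]).T@f["t"],f["K"],f["k1"]);print(f["R"])
print(arm.state(),arm.grip_point_offset)
E
```

```text
pics
top [ 0.51181781 -0.03623921  1.18694165] [[483.71197644   0.         319.67269691]
 [  0.         483.71197644 239.77909071]
 [  0.           0.           1.        ]] -0.05170576654011769
[[-0.02766483 -0.9991621  -0.03016229]
 [-0.99907639  0.02862974 -0.03204232]
 [ 0.03287901  0.02924799 -0.99903129]]
scene [1.25568205 0.29519786 0.90053296] [[483.58816795   0.         315.95585128]
 [  0.         483.58816795 241.44011452]
 [  0.           0.           1.        ]] -0.10371874211731673
[[-0.37947001  0.92516863 -0.00809472]
 [ 0.6529805   0.26160975 -0.71075791]
 [-0.65545326 -0.274997   -0.70339013]]
{'time': 0.1, 'joints': array([ 1.22520487,  0.62926116,  0.03847766,  1.51826909, -0.0269877 ,
        0.99632348, -0.01997461]), 'joint_vel': array([ 3.43660004e-04, -1.77291249e-03, -4.29330344e-04, -1.27640845e-03,
       -2.11817136e-05, -2.92325574e-04,  5.24214625e-04]), 'joint_torque': array([ 3.49309725e-03, -5.64527750e+01,  1.23088628e+00, -1.93971473e+01,
        1.14334573e-02,  5.38582768e-03, -3.54373333e-05]), 'tool_pos': array([ 0.179389  , -0.62429463,  0.30307633]), 'tool_rot': array([-8.58948491e-04,  9.90229786e-01,  1.39442504e-01, -1.45125140e-04]), 'ft_force': array([0.33664986, 0.58188659, 0.24376193]), 'ft_torque': array([-0.06128727, -0.02930387,  0.02498791]), 'grasp_force': 0.0, 'gripper_width': 1.0016056491622496} 0.0539
```

View pics/top0.png

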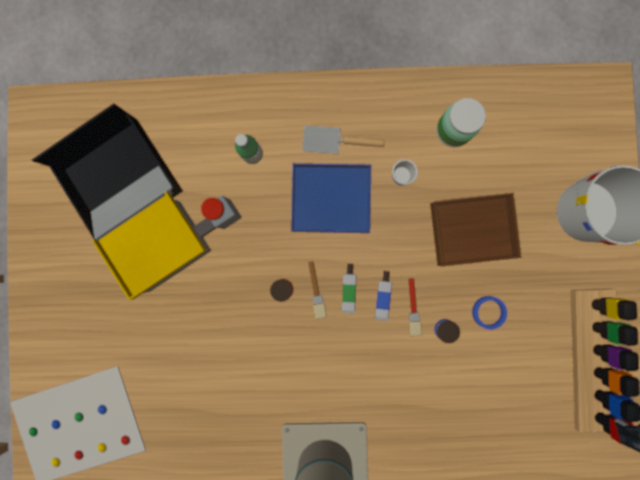

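View pics/scene0.png

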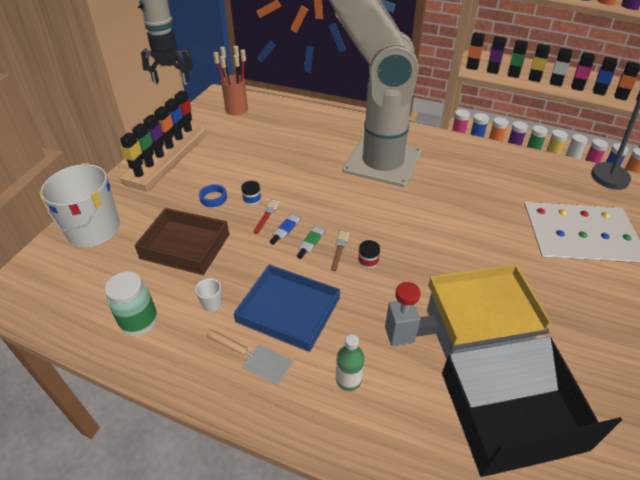

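The top view shows:
- **To move:** jar1 with the red band (282,290), brush2 (316,290), tube2 (349,290), tube3 (384,295), brush3 (414,305) and jar2 (448,330).
- **Targets:** tray (331,198), crate (476,230), pan (150,245), knob (213,209) and bin (115,160).

tube1 and brush1 are absent.

```bash
cat >> h.py <<'E'
def blobs(f,roi,z,thr=28,amin=60):
    x0,y0,x1,y1=roi
    lab=cv2.cvtColor(f["img"],cv2.COLOR_RGB2LAB).astype(float)[y0:y1,x0:x1]
    d=np.linalg.norm(lab-np.median(lab.reshape(-1,3),0),axis=2)
    m=cv2.morphologyEx((d>thr).astype(np.uint8),cv2.MORPH_CLOSE,np.ones((3,3)))
    n,l,s,c=cv2.connectedComponentsWithStats(m)
    out=[]
    for i in range(1,n):
        if s[i,4]<amin: continue
        (cx,cy),(w,h),a=cv2.minAreaRect(np.argwhere(l==i)[:,::-1].astype(np.float32))
        b=cv2.boxPoints(((cx,cy),(w,h),a))+[x0,y0]
        P=np.array([onz(f,*q,z)[:2] for q in b]);e=[P[1]-P[0],P[2]-P[1]]
        L=sorted(e,key=np.linalg.norm)
        g=L[1]; out.append((P.mean(0).round(4),round(np.linalg.norm(L[1]),3),round(np.linalg.norm(L[0]),3),round(np.degrees(np.arctan2(g[1],g[0]))%180,1),(int(cx+x0),int(cy+y0)),int(s[i,4])))
    return out
def colmask(f,lo,hi,z,roi=(0,0,640,480)):
    hsv=cv2.cvtColor(f["img"],cv2.COLOR_RGB2HSV);m=cv2.inRange(hsv,np.array(lo),np.array(hi))
    k=np.zeros_like(m);k[roi[1]:roi[3],roi[0]:roi[2]]=1;m*=k
    n,l,s,c=cv2.connectedComponentsWithStats(m);i=1+np.argmax(s[1:,4])
    r=cv2.minAreaRect(np.argwhere(l==i)[:,::-1].astype(np.float32))
    P=np.array([onz(f,*q,z)[:2] for q in cv2.boxPoints(r)])
    e=P[1]-P[0];e2=P[2]-P[1]
    return P.mean(0).round(4),P.round(3).tolist(),round(np.linalg.norm(e),3),round(np.linalg.norm(e2),3),round(np.degrees(np.arctan2(e[1],e[0])),1),c[i].round(1),s[i,4]
E
python3 - <<'E'
from h import *
import pickle
f=pickle.load(open("top0.pkl","rb"));g=pickle.load(open("scene0.pkl","rb"))
for b in blobs(f,(262,250,470,350),.012): print(*b)
print("jar tops z=.05"); 
for q in ((282,290),(448,330)): print(onz(f,*q,.05))
print("tray",colmask(f,(100,80,40),(125,255,255),.035,(280,150,385,245)))
print("crate",colmask(f,(0,60,20),(20,255,105),.05,(420,180,530,275)))
print("pan",colmask(f,(22,150,100),(35,255,255),.11,(80,170,230,310)))
print("knob",colmask(f,(0,180,100),(6,255,255),.155,(190,190,240,230)))
print("knobS",colmask(g,(0,150,100),(6,255,255),.15,(380,270,430,310)))
a=colmask(f,(0,180,100),(6,255,255),.155,(190,190,240,230))[5];b=colmask(g,(0,150,100),(6,255,255),.15,(380,270,430,310))[5]
o1,d1=ray(f,*a);o2,d2=ray(g,*b)
s=np.linalg.lstsq(np.c_[d1,-d2],o2-o1,rcond=None)[0];print(o1+s[0]*d1,o2+s[1]*d2)
for q in ((405,172),(490,312),(247,148),(440,130),(600,200)): print(q,onz(f,*q,.03))
cv2.imwrite("pics/crop.png",cv2.resize(cv2.cvtColor(f["img"][245:345,260:470],cv2.COLOR_RGB2BGR),None,fx=3.8,fy=3.8))
E
```

```text
[ 0.4973 -0.3206] 0.082 0.039 88.4 (452, 258) 519
[0.4561 0.0153] 0.085 0.015 8.8 (313, 278) 197
[ 0.4354 -0.0697] 0.114 0.029 178.3 (349, 286) 507
[ 0.4147 -0.153 ] 0.113 0.034 171.9 (383, 294) 543
[0.4323 0.0943] 0.056 0.056 88.5 (281, 289) 449
[ 0.4096 -0.222 ] 0.085 0.016 3.2 (412, 295) 230
[ 0.323  -0.3016] 0.06 0.055 88.4 (446, 330) 495
jar tops z=.05
[0.4336161  0.08894619 0.05      ]
[ 0.33015084 -0.29651553  0.05      ]
tray (array([ 0.6491, -0.031 ]), [[0.731, 0.059], [0.725, -0.125], [0.567, -0.12], [0.573, 0.063]], np.float64(0.185), np.float64(0.158), np.float64(-91.9), array([331.1, 197.9]), np.int32(5106))
crate (array([ 0.5634, -0.3683]), [[0.631, -0.265], [0.647, -0.461], [0.496, -0.471], [0.48, -0.276]], np.float64(0.197), np.float64(0.151), np.float64(-85.3), array([475.1, 229.4]), np.int32(5336))
pan (array([0.5445, 0.3862]), [[0.557, 0.521], [0.668, 0.34], [0.532, 0.253], [0.421, 0.431]], np.float64(0.212), np.float64(0.162), np.float64(-58.5), array([149.4, 246.3]), np.int32(6084))
knob (array([0.6211, 0.2248]), [[0.644, 0.246], [0.642, 0.202], [0.599, 0.203], [0.6, 0.247]], np.float64(0.044), np.float64(0.043), np.float64(-91.9), array([211.8, 208.4]), np.int32(349))
knobS (array([0.6232, 0.2269]), [[0.604, 0.198], [0.587, 0.242], [0.642, 0.255], [0.659, 0.213]], np.float64(0.047), np.float64(0.057), np.float64(111.7), array([408.2, 292.7]), np.int32(422))
[0.62102999 0.22701634 0.14771096] [0.62069783 0.22793598 0.14790901]
(405, 172) [ 0.70661501 -0.21153243  0.03      ]
(490, 312) [ 0.36669741 -0.40228737  0.03      ]
(247, 148) [0.77775307 0.16786889 0.03      ]
(440, 130) [ 0.80595668 -0.29943073  0.03      ]
(600, 200) [ 0.62617796 -0.67855655  0.03      ]
```

View pics/crop.png

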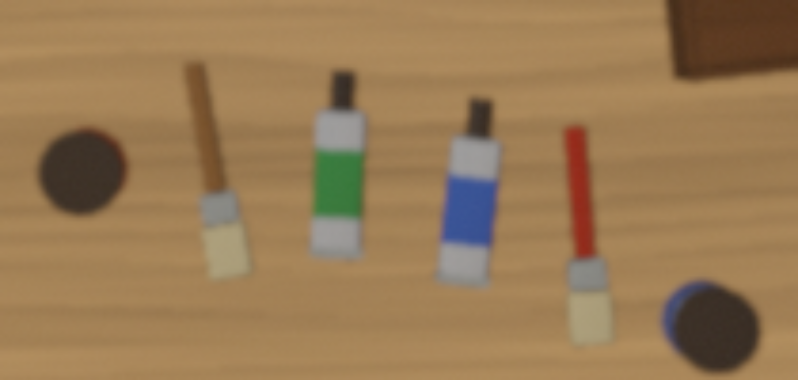

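The crop confirms the axes: both tubes' caps and both brushes' handle ends point to +x. The sizes come out right (handles 85 mm, tubes 113 mm, and the pan fits the knob offset within 2 mm). I'll start with tube2.

Emit:
{"api": "carry_out", "payload": {
  "steps": [
    [1,0,0,0,0,0,0.178],
    [1,0,0,0,0,0,0.178],
    [1,0.232,-0.504,0,0,0,0],
    [1,0.232,-0.504,0,0,0,0],
    [1,0.232,-0.504,0,0,0,0],
    [1,0.232,-0.504,0,0,0,0],
    [1,0.232,-0.504,0,0,0,0],
    [1,0.232,-0.504,0,0,0,0],
    [1,0.232,-0.504,0,0,0,0],
    [1,0.232,-0.504,0,0,0,0],
    [1,0.232,-0.504,0,0,0,0],
    [1,0.232,-0.504,0,0,0,0],
    [1,0.232,-0.504,0,0,0,0],
    [1,0,0,0.5,0,0,0],
    [1,0,0,0.5,0,0,0],
    [1,0,0,0,0,0,0]
  ]
}}

```text
time: 2.1
tool_pos: [0.4323, -0.0699, 0.2014]
tool_rot: [-0.0, 1.0, 0.0, -0.004]
ft_force: [0.1, 0.5, 0.2]
gripper_width: 0.997
grasp_force: 0.0
```

```bash
cat >> h.py <<'E'
def go(x,y,z,yaw):
    from scipy.spatial.transform import Rotation as Ro
    s=arm.state();q=s["tool_rot"];R=Ro.from_quat([q[1],q[2],q[3],q[0]])
    T=Ro.from_euler("z",yaw,degrees=True)*Ro.from_euler("x",180,degrees=True)
    T2=T*Ro.from_euler("z",180,degrees=True)
    d=R.inv().apply(np.array([x,y,z])-s["tool_pos"])/.1
    print("t",round(s["time"],2),"pos",s["tool_pos"].round(4),"shift",d.round(3),"turn",*[((R.inv()*A).as_rotvec()/np.radians(45)).round(3) for A in (T,)],"w",round(s["gripper_width"],3),"gf",round(s["grasp_force"],1),"F",s["ft_force"].round(1),"j7",round(s["joints"][6],2))
E
python3 -c "
from h import *
f=grab_frame('wrist');save(f,'w1.png')
go(.4354,-.0697,.08,-1.7)
print(proj(f,[.4354,-.0697,.014]))
for b in blobs(f,(0,0,640,480),.012): print(*b)
"
```

```text
t 2.15 pos [ 0.4338 -0.0702  0.2033] shift [ 0.021 -0.005  1.233] turn [-0.     0.005  0.038] w 0.997 gf 0.0 F [-0.2 -0.6 -0.1] j7 -1.45
(np.float64(319.3605220681019), np.float64(230.91331151931556))
[ 0.58   -0.0248] 0.207 0.039 89.1 (257, 31) 16581
[ 0.5389 -0.2902] 0.14 0.048 13.3 (608, 93) 9493
[ 0.3144 -0.0701] 0.507 0.396 90.1 (319, 315) 76852
[ 0.4294 -0.07  ] 0.12 0.031 174.9 (320, 232) 5030
[0.4234 0.1055] 0.091 0.06 113.3 (110, 242) 5999
[ 0.359  -0.3612] 0.056 0.011 18.6 (633, 310) 441
```

View pics/w1.png

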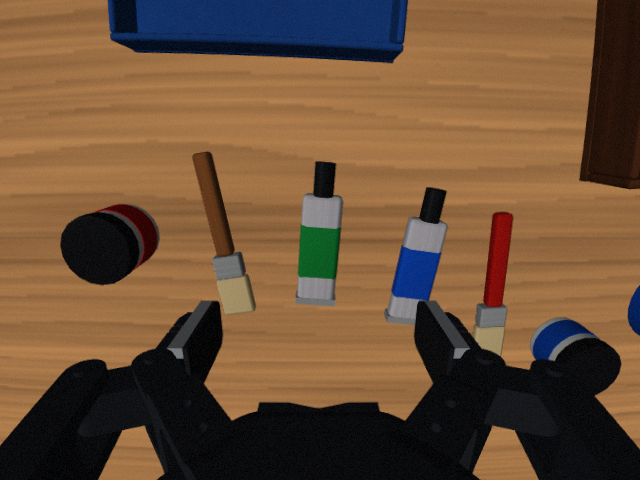

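The wrist view has tube2 centred at (320,232), agreeing with the top view. Its axis is at about -3.5°.

Emit:
{"api": "carry_out", "payload": {
  "steps": [
    [0.65,0,0,0.4,0,0,0.078],
    [0.65,0,0,0.4,0,0,0],
    [0.65,0,0,0.3,0,0,0],
    [0.65,0,0,0.12,0,0,0],
    [0.65,0,0,0,0,0,0],
    [0.65,0,0,0,0,0,0]
  ]
}}

```text
time: 2.9
tool_pos: [0.4321, -0.0725, 0.1021]
tool_rot: [0.003, 0.999, -0.031, -0.008]
ft_force: [1.0, -0.3, 0.2]
gripper_width: 0.653
grasp_force: 0.0
```

```bash
python3 -c "
from h import *
f=grab_frame('wrist');save(f,'w2.png')
go(.432,-.0697,.077,-3.5)
"
```

```text
t 2.95 pos [ 0.432  -0.0723  0.102 ] shift [ 0.003 -0.028  0.25 ] turn [0.009 0.02  0.   ] w 0.65 gf 0.0 F [-0.5 -0.6  0.4] j7 -2.03
```

View pics/w2.png

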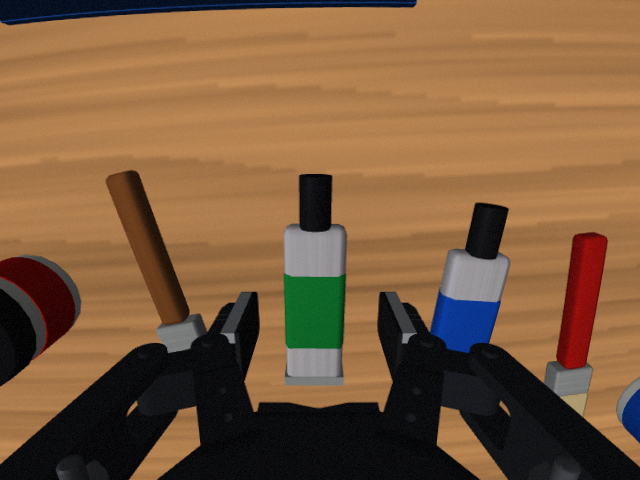

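The wrist view has tube2 aligned at (315,300) between the fingers. The TCP stopped at 0.102 though, so some rows were cut. I'll continue down.

Emit:
{"api": "carry_out", "payload": {
  "steps": [
    [0.6,0,-0.02,0.12,0,0,0],
    [0.6,0,0,0.1,0,0,0],
    [0.6,0,0,0,0,0,0]
  ]
}}

```text
time: 3.32
tool_pos: [0.4308, -0.0701, 0.0789]
tool_rot: [0.003, 1.0, -0.03, -0.009]
ft_force: [0.8, -0.2, 0.8]
gripper_width: 0.601
grasp_force: 0.0
```

```bash
python3 -c "
from h import *
go(.432,-.0697,.077,-3.5);print(arm.state()['joints'].round(2))
"
```

```text
t 3.33 pos [ 0.4308 -0.0701  0.0789] shift [ 0.012 -0.005  0.019] turn [0.008 0.023 0.002] w 0.601 gf 0.0 F [ 0.8 -0.2  0.8] j7 -2.39
[ 0.26  0.78 -0.24  2.23  0.86  0.24 -2.39]
```

Emit:
{"api": "carry_out", "payload": {
  "steps": [
    [0.4,0,0,0,0,0,0],
    [0.3,0,0,0,0,0,0],
    [0.2,0,0,0,0,0,0],
    [0.2,0,0,0,0,0,0]
  ]
}}

```text
time: 3.82
tool_pos: [0.4311, -0.0701, 0.0797]
tool_rot: [0.003, 1.0, -0.03, -0.008]
ft_force: [-1.0, 0.1, 5.2]
gripper_width: 0.35
grasp_force: 59.2
```

Emit:
{"api": "carry_out", "payload": {
  "steps": [
    [0.2,0,0,-0.2,0,0,0],
    [0.2,0,0,-0.5,0,0,0],
    [0.2,0,0,-0.5,0,0,0],
    [0.2,0,0,-0.5,0,0,0],
    [0.2,0,0,-0.5,0,0,0],
    [0.2,0.061,-0.5,0,0,0,0],
    [0.2,0.061,-0.5,0,0,0,0],
    [0.2,0.061,-0.5,0,0,0,0],
    [0.2,0.061,-0.5,0,0,0,0],
    [0.2,0.061,-0.5,0,0,0,0],
    [0.2,0.061,-0.5,0,0,0,0],
    [0.2,0.061,-0.5,0,0,0,0],
    [0.2,0.061,-0.5,0,0,0,0],
    [0.2,0.061,-0.5,0,0,0,0],
    [0.2,0.061,-0.5,0,0,0,0],
    [0.2,0,0,0,0,0,-0.195],
    [0.2,0,0,0,0,0,-0.195],
    [0.2,0,0,0,0,0,-0.195],
    [0.2,0,0,0,0,0,-0.195],
    [0.2,0,0,0,0,0,0]
  ]
}}

```text
time: 6.32
tool_pos: [0.525, 0.4265, 0.2945]
tool_rot: [-0.0, 0.962, 0.273, -0.01]
ft_force: [-0.1, 0.4, -0.3]
gripper_width: 0.347
grasp_force: 59.8
```

```bash
python3 -c "
from h import *
go(.5225,.425,.175,31.5);print(arm.state()['joints'].round(2))
f=grab_frame('wrist');save(f,'w3.png')
"
```

```text
t 6.33 pos [0.525  0.4265 0.2945] shift [-0.006  0.007  1.196] turn [-0.008  0.025  0.003] w 0.347 gf 59.8 F [-0.1  0.4 -0.3] j7 -2.2
[-0.3   0.8  -0.82  1.41  0.58  1.2  -2.2 ]
```

View pics/w3.png

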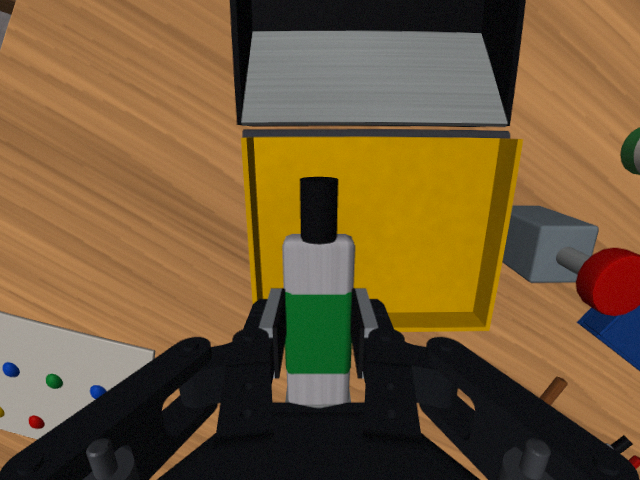

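The wrist view shows tube2 held straight. The pan edges run parallel to it, with the pan floor between about (255,138) and (490,315). Lowering and releasing now.

Emit:
{"api": "carry_out", "payload": {
  "steps": [
    [0.2,0,0,0.5,0,0,0],
    [0.2,0,0,0.45,0,0,0],
    [0.2,0,0,0.2,0,0,0],
    [0.2,0,0,0.07,0,0,0],
    [0.2,0,0,0,0,0,0],
    [0.6,0,0,0,0,0,0],
    [0.6,0,0,0,0,0,0],
    [0.6,0,0,0,0,0,0],
    [0.6,0,0,-0.3,0,0,0],
    [0.6,0,0,-0.5,0,0,0],
    [0.6,0,0,-0.5,0,0,0],
    [0.6,0,0,0,0,0,0]
  ]
}}

```text
time: 7.88
tool_pos: [0.5266, 0.4286, 0.3078]
tool_rot: [-0.002, 0.962, 0.273, -0.006]
ft_force: [-0.0, 0.0, -0.0]
gripper_width: 0.604
grasp_force: 0.0
```

```bash
python3 -c "
from h import *
f=grab_frame('top');h=cv2.cvtColor(f['img'],cv2.COLOR_RGB2HSV)
print('green',colmask(f,(50,100,50),(75,255,255),.103,(80,170,230,310)))
print('tube3')
for b in blobs(f,(296,250,470,350),.012): print(*b)
go(.4147,-.153,.25,-7);print(arm.state()['joints'].round(2))
"
```

```text
green (array([0.515 , 0.4205]), [[0.525, 0.443], [0.539, 0.418], [0.505, 0.398], [0.491, 0.423]], np.float64(0.028), np.float64(0.039), np.float64(-60.5), array([134.2, 259.4]), np.int32(205))
tube3
[ 0.4973 -0.3206] 0.082 0.039 88.4 (452, 258) 521
[0.4542 0.0151] 0.09 0.015 8.7 (313, 279) 203
[ 0.4146 -0.153 ] 0.114 0.034 171.9 (383, 294) 550
[ 0.4039 -0.2222] 0.097 0.016 3.0 (412, 297) 239
[ 0.323  -0.3016] 0.06 0.055 88.4 (446, 330) 497
t 7.92 pos [0.5261 0.4273 0.3049] shift [-3.986  4.359  0.578] turn [-0.001  0.02   0.859] w 0.598 gf 0.0 F [-0.2 -0.6 -0.6] j7 -2.2
[-0.3   0.79 -0.82  1.4   0.58  1.21 -2.2 ]
```

Emit:
{"api": "carry_out", "payload": {
  "steps": [
    [0.65,0,0,0,0,0,0.2],
    [0.65,0,0,0,0,0,0.2],
    [0.65,0,0,0,0,0,0.2],
    [0.65,0,0,0,0,0,0.2],
    [0.65,0,0,0,0,0,0.08],
    [0.65,-0.027,0.492,0,0,0,0],
    [0.65,-0.027,0.492,0,0,0,0],
    [0.65,-0.027,0.492,0,0,0,0],
    [0.65,-0.027,0.492,0,0,0,0],
    [0.65,-0.027,0.492,0,0,0,0],
    [0.65,-0.027,0.492,0,0,0,0],
    [0.65,-0.027,0.492,0,0,0,0],
    [0.65,-0.027,0.492,0,0,0,0],
    [0.65,-0.027,0.492,0,0,0,0],
    [0.65,-0.027,0.492,0,0,0,0],
    [0.65,-0.027,0.492,0,0,0,0],
    [0.65,-0.027,0.492,0,0,0,0],
    [0.65,0,0,0.5,0,0,0],
    [0.65,0,0,0.5,0,0,0],
    [0.65,0,0,0,0,0,0]
  ]
}}

```text
time: 10.42
tool_pos: [0.4074, -0.1537, 0.2046]
tool_rot: [0.002, 0.998, -0.069, -0.013]
ft_force: [-0.8, 0.2, 0.0]
gripper_width: 0.651
grasp_force: 0.0
```

```bash
python3 -c "
from h import *
go(.412,-.153,.082,-8);print(arm.state()['joints'].round(2))
f=grab_frame('wrist');save(f,'w4.png')
for b in blobs(f,(240,100,480,330),.012): print(*b)
"
```

```text
t 10.43 pos [ 0.4074 -0.1537  0.2046] shift [ 0.077 -0.02   1.224] turn [0.007 0.034 0.002] w 0.651 gf 0.0 F [-0.8  0.2  0. ] j7 -2.02
[ 0.71  0.57 -0.59  2.16  0.58  0.6  -2.02]
[ 0.4828 -0.2822] 0.013 0.005 179.6 (475, 109) 144
[ 0.4093 -0.1537] 0.12 0.031 173.2 (317, 221) 5070
[ 0.3765 -0.2208] 0.149 0.039 178.1 (402, 246) 4576
[ 0.3229 -0.2782] 0.06 0.017 1.5 (469, 299) 823
[ 0.3411 -0.0833] 0.038 0.017 168.7 (249, 310) 733
```

Emit:
{"api": "carry_out", "payload": {
  "steps": [
    [0.65,0.05,0,0.4,0.007,0.034,0.02],
    [0.65,0,0,0.3,0,0,0],
    [0.6,0,0,0.25,0,0,0],
    [0.6,0,0,0.15,0,0,0],
    [0.6,0,0,0.12,0,0,0],
    [0.6,0,0,0,0,0,0],
    [0.6,0,0,0,0,0,0]
  ]
}}

```text
time: 11.35
tool_pos: [0.4164, -0.1556, 0.0866]
tool_rot: [0.002, 0.997, -0.077, 0.006]
ft_force: [-0.5, -0.1, 0.6]
gripper_width: 0.599
grasp_force: 0.0
```

```bash
python3 -c "
from h import *
go(.410,-.1535,.081,-7);print(arm.state()['joints'].round(2))
"
```

```text
t 11.35 pos [ 0.4164 -0.1556  0.0866] shift [-0.067 -0.011  0.055] turn [ 0.003 -0.015 -0.041] w 0.599 gf 0.0 F [-0.5 -0.1  0.6] j7 -2.37
[ 0.49  0.77 -0.29  2.23  0.95  0.25 -2.37]
```

Emit:
{"api": "carry_out", "payload": {
  "steps": [
    [0.6,-0.03,-0.01,0.05,0,0,-0.04],
    [0.5,0,0,0.01,0,0,0],
    [0.3,0,0,0,0,0,0],
    [0.2,0,0,0,0,0,0],
    [0.2,0,0,0,0,0,0],
    [0.2,0,0,0,0,0,0]
  ]
}}

```text
time: 12.1
tool_pos: [0.413, -0.1541, 0.0803]
tool_rot: [0.002, 0.998, -0.062, 0.005]
ft_force: [-0.3, 0.3, 6.7]
gripper_width: 0.349
grasp_force: 59.0
```

Emit:
{"api": "carry_out", "payload": {
  "steps": [
    [0.2,0,0,-0.2,0,0,0],
    [0.2,0,0,-0.5,0,0,0],
    [0.2,0,0,-0.5,0,0,0],
    [0.2,0,0,-0.5,0,0,0],
    [0.2,0,0,-0.5,0,0,0],
    [0.2,0.092,-0.517,0,0,0,0],
    [0.2,0.092,-0.517,0,0,0,0],
    [0.2,0.092,-0.517,0,0,0,0],
    [0.2,0.092,-0.517,0,0,0,0],
    [0.2,0.092,-0.517,0,0,0,0],
    [0.2,0.092,-0.517,0,0,0,0],
    [0.2,0.092,-0.517,0,0,0,0],
    [0.2,0.092,-0.517,0,0,0,0],
    [0.2,0.092,-0.517,0,0,0,0],
    [0.2,0.092,-0.517,0,0,0,0],
    [0.2,0,0,0,0,0,-0.2],
    [0.2,0,0,0,0,0,-0.2],
    [0.2,0,0,0,0,0,-0.2],
    [0.2,0,0,0,0,0,-0.2],
    [0.2,0,0,0,0,0,-0.06]
  ]
}}

```text
time: 14.6
tool_pos: [0.5648, 0.3484, 0.2991]
tool_rot: [0.003, 0.962, 0.274, 0.003]
ft_force: [-0.3, -0.2, -0.3]
gripper_width: 0.348
grasp_force: 62.3
```

```bash
python3 -c "
from h import *
go(.5695,.348,.172,31.5);print(arm.state()['joints'].round(2))
f=grab_frame('wrist');save(f,'w5.png')
"
```

```text
t 14.6 pos [0.5648 0.3484 0.2991] shift [0.031 0.02  1.272] turn [ 0.008 -0.006  0.007] w 0.348 gf 62.3 F [-0.3 -0.2 -0.3] j7 -2.15
[-0.12  0.8  -0.91  1.47  0.66  1.2  -2.15]
```

View pics/w5.png

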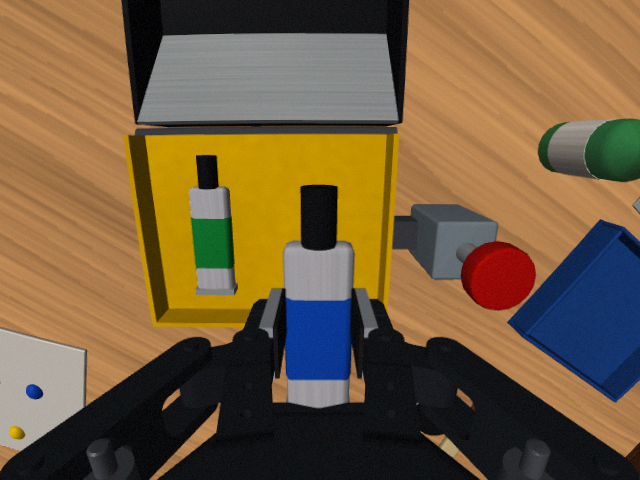

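The wrist view has tube2 flat in the pan at (212,225) and tube3 held over the right half. I'll lower it and release.

Emit:
{"api": "carry_out", "payload": {
  "steps": [
    [0.2,0,0,0.5,0,0,0],
    [0.2,0,0,0.5,0,0,0],
    [0.2,0,0,0.2,0,0,0],
    [0.2,0,0,0.07,0,0,0],
    [0.2,0,0,0,0,0,0],
    [0.6,0,0,0,0,0,0],
    [0.6,0,0,0,0,0,0],
    [0.6,0,0,0,0,0,0],
    [0.5,0,0,-0.3,0,0,0],
    [0.2,0,0,-0.5,0,0,0],
    [0,0,0,-0.5,0,0,0],
    [0,0,0,0,0,0,0]
  ]
}}

```text
time: 16.15
tool_pos: [0.566, 0.3507, 0.3072]
tool_rot: [0.001, 0.962, 0.273, 0.008]
ft_force: [-0.7, 0.6, -1.6]
gripper_width: 0.001
grasp_force: 0.0
```

```bash
python3 -c "
from h import *
f=grab_frame('top')
print('green',colmask(f,(50,100,50),(75,255,255),.103,(80,170,230,310)))
print('blue',colmask(f,(105,120,50),(125,255,255),.103,(80,170,200,310)))
go(.621,.2265,.26,31.5)
"
```

```text
Traceback (most recent call last):
  File "h.py", line 33, in colmask
    n,l,s,c=cv2.connectedComponentsWithStats(m);i=1+np.argmax(s[1:,4])
                                                    ~~~~~~~~~^^^^^^^^^
ValueError: attempt to get argmax of an empty sequence
```

Emit:
{"api": "carry_out", "payload": {
  "steps": [
    [0,-0.06,0.45,0,0,0,0],
    [0,-0.06,0.45,0,0,0,0],
    [0,-0.06,0.44,0,0,0,0],
    [0,0,0,0,0,0,0],
    [0,0,0,0,0,0,0]
  ]
}}

```text
time: 16.82
tool_pos: [0.6195, 0.2254, 0.3019]
tool_rot: [0.002, 0.962, 0.273, 0.003]
ft_force: [0.5, 0.5, 0.2]
gripper_width: -0.0
grasp_force: 0.0
```

```bash
python3 -c "
from h import *
go(.621,.2265,.241,31.5)
f=grab_frame('wrist');save(f,'w6.png')
for n,a,b in (('green',(50,100,50),(75,255,255)),('blue',(105,120,50),(125,255,255))):
  try: print(n,colmask(f,a,b,.103,(0,0,330,480)))
  except Exception as e: print(e)
"
```

```text
t 16.82 pos [0.6195 0.2254 0.3019] shift [ 0.016 -0.005  0.609] turn [ 0.008 -0.006  0.004] w -0.0 gf 0.0 F [0.5 0.5 0.2] j7 -1.95
green (array([0.5124, 0.4201]), [[0.523, 0.444], [0.544, 0.419], [0.502, 0.395], [0.48, 0.421]], np.float64(0.033), np.float64(0.048), np.float64(-50.6), array([ 58.5, 221.6]), np.int32(1676))
blue (array([0.5547, 0.3399]), [[0.564, 0.365], [0.585, 0.337], [0.546, 0.314], [0.524, 0.343]], np.float64(0.035), np.float64(0.045), np.float64(-53.6), array([162.2, 228.1]), np.int32(1975))
```

View pics/w6.png

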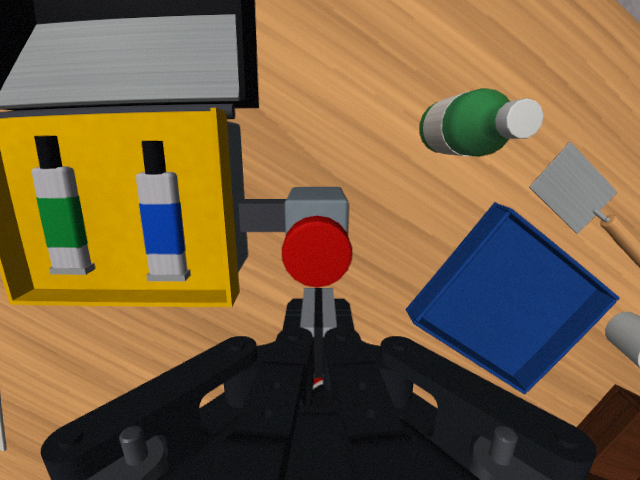

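The wrist view shows both tubes flat in the pan, green at (62,215) and blue at (162,225). The knob is centred ahead of the fingertips at (317,251). Pressing next.

Emit:
{"api": "carry_out", "payload": {
  "steps": [
    [0,0.01,0,0.3,0,0,0],
    [0,0,0,0.2,0,0,0],
    [0,0,0,0.15,0,0,0],
    [0,0,0,0.1,0,0,0],
    [0,0,0,0.1,0,0,0],
    [0,0,0,0.1,0,0,0],
    [0,0,0,0,0,0,0]
  ]
}}

```text
time: 17.75
tool_pos: [0.6215, 0.2259, 0.209]
tool_rot: [0.003, 0.962, 0.273, 0.004]
ft_force: [-3.2, -1.8, 8.9]
gripper_width: -0.0
grasp_force: 4.5
```

Emit:
{"api": "carry_out", "payload": {
  "steps": [
    [0,0,0,0.1,0,0,0],
    [0,0,0,0.1,0,0,0],
    [0,0,0,0.04,0,0,0],
    [0,0,0,0,0,0,0],
    [0,0,0,0,0,0,0]
  ]
}}

```text
time: 18.38
tool_pos: [0.6215, 0.2259, 0.1857]
tool_rot: [0.003, 0.962, 0.273, 0.004]
ft_force: [-4.3, -2.0, 8.6]
gripper_width: 0.003
grasp_force: 4.6
```

Emit:
{"api": "carry_out", "payload": {
  "steps": [
    [0,0,0,0.05,0,0,0],
    [0,0,0,0.05,0,0,0],
    [0,0,0,0.05,0,0,0],
    [0,0,0,0,0,0,0],
    [0,0,0,0,0,0,0]
  ]
}}

```text
time: 19.0
tool_pos: [0.6214, 0.2264, 0.182]
tool_rot: [0.005, 0.962, 0.273, 0.006]
ft_force: [-23.1, -15.8, 73.9]
gripper_width: 0.0
grasp_force: 36.5
```

```bash
python3 -c "
from h import *
go(.621,.2265,.18,31.5)
f=grab_frame('scene');cv2.imwrite('pics/s2.png',cv2.resize(cv2.cvtColor(f['img'][190:480,300:640],cv2.COLOR_RGB2BGR),None,fx=2,fy=2))
"
```

```text
t 19.0 pos [0.6214 0.2264 0.182 ] shift [-0.003 -0.003  0.019] turn [ 0.017 -0.011  0.003] w 0.0 gf 36.5 F [-23.1 -15.8  73.9] j7 -2.06
```

View pics/s2.png

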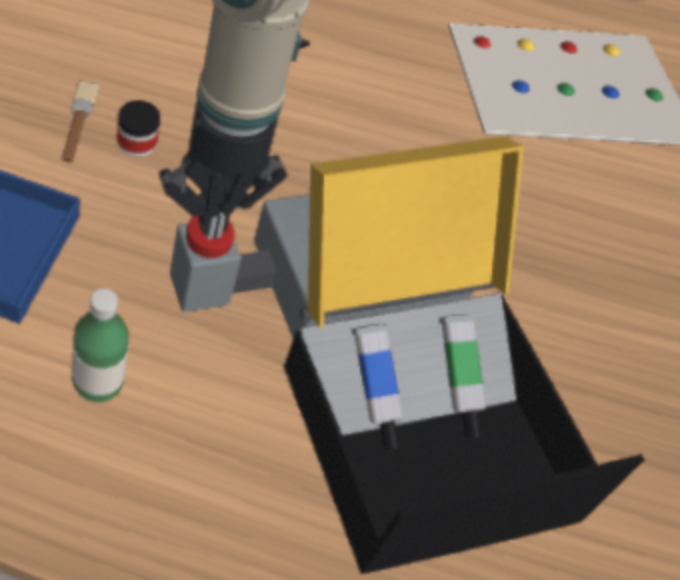

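The scene view shows the pan tipped fully up and both tubes lying on the chute in the bin, blue at (378,380) and green at (465,360). The force jumped to 74 N, which means the stop was reached. I'll raise and go to brush2.

Emit:
{"api": "carry_out", "payload": {
  "steps": [
    [0,0,0,-0.15,0,0,0],
    [0,0,0,-0.25,0,0,0],
    [0,0,0,-0.4,0,0,0],
    [0,0,0,-0.4,0,0,0],
    [0.4,0,0,0,0,0,0.169],
    [0.4,0,0,0,0,0,0.169],
    [0.4,0,0,0,0,0,0.169],
    [0.4,-0.363,0.305,0,0,0,0],
    [0.4,-0.363,0.305,0,0,0,0],
    [0.4,-0.363,0.305,0,0,0,0],
    [0.4,-0.363,0.305,0,0,0,0],
    [0.4,-0.363,0.305,0,0,0,0],
    [0.4,-0.363,0.305,0,0,0,0],
    [0.4,0,0,0.5,0,0,0],
    [0.4,0,0,0.2,0,0,0],
    [0.4,0,0,0,0,0,0]
  ]
}}

```text
time: 21.05
tool_pos: [0.4344, 0.0111, 0.2175]
tool_rot: [0.002, 0.997, 0.077, 0.004]
ft_force: [-0.2, 0.3, 0.3]
gripper_width: 0.402
grasp_force: 0.0
```

```bash
cat >> h.py <<'E'
def brush(f,roi,a,b):
    # handle mask -> midpoint of handle; origin 27.5mm towards bristles
    hsv=cv2.cvtColor(f["img"],cv2.COLOR_RGB2HSV)
    return
E
python3 -c "
from h import *
go(.433,.012,.077,8.7);print(arm.state()['joints'].round(2))
f=grab_frame('wrist');save(f,'w7.png')
for b in blobs(f,(180,100,480,330),.012): print(*b)
g=grab_frame('top')
for b in blobs(g,(80,170,235,310),.1): print(b[0],b[4:])
for c in ((450,.33),): pass
"
```

```text
t 21.05 pos [0.4344 0.0111 0.2175] shift [-0.022 -0.017  1.405] turn [ 0.005 -0.009  0.004] w 0.402 gf 0.0 F [-0.2  0.3  0.3] j7 -2.27
[ 0.47  0.59 -0.81  2.17  0.72  0.66 -2.27]
[0.4296 0.0112] 0.136 0.023 9.6 (317, 232) 3170
[0.4226 0.0966] 0.068 0.064 5.9 (218, 229) 4673
[0.3536 0.0529] 0.042 0.041 99.0 (260, 309) 1404
[ 0.37   -0.0533] 0.041 0.041 13.2 (376, 309) 1406
[0.6354 0.3764] ((153, 206), 12511)
```

View pics/w7.png

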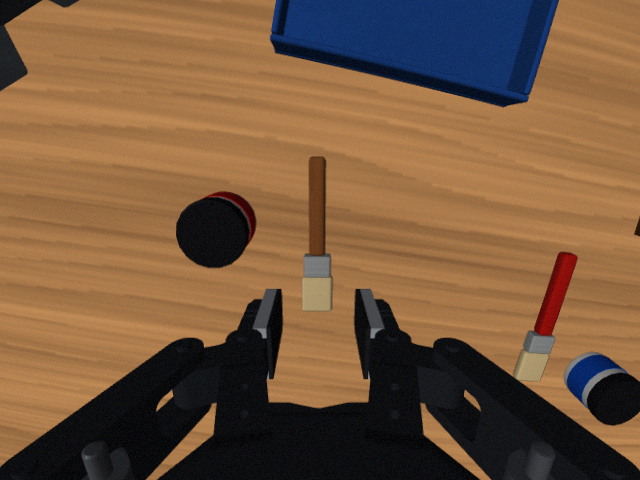

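Brush2 is upright in the wrist view at (317,232), centred between the fingers. Lowering.

Emit:
{"api": "carry_out", "payload": {
  "steps": [
    [0.4,0,-0.005,0.4,0,0,0],
    [0.4,0,0,0.3,0,0,0],
    [0.4,0,0,0.25,0,0,0],
    [0.4,0,0,0.2,0,0,0],
    [0.4,0,0,0.13,0,0,0],
    [0.4,0,0,0.13,0,0,0],
    [0.4,0,0,0,0,0,0],
    [0.4,0,0,0,0,0,0]
  ]
}}

```text
time: 22.15
tool_pos: [0.4368, 0.0114, 0.0779]
tool_rot: [0.002, 0.997, 0.077, 0.005]
ft_force: [-0.4, -0.9, 0.1]
gripper_width: 0.402
grasp_force: 0.0
```

```bash
python3 -c "
from h import *
go(.434,.0115,.076,9);print(arm.state()['joints'].round(2))
"
```

```text
t 22.15 pos [0.4368 0.0114 0.0779] shift [-0.028 -0.005  0.018] turn [ 0.006 -0.013 -0.003] w 0.402 gf 0.0 F [-0.4 -0.9  0.1] j7 -2.71
[ 0.19  0.81 -0.42  2.25  1.21  0.32 -2.71]
```

Emit:
{"api": "carry_out", "payload": {
  "steps": [
    [0.4,0,0,0.015,0,0,0],
    [0.2,0,0,0,0,0,0],
    [0,0,0,0,0,0,0],
    [0,0,0,0,0,0,0],
    [0,0,0,0,0,0,0],
    [0,0,0,-0.3,0,0,0],
    [0,0,0,-0.4,0,0,0],
    [0,0,0,-0.5,0,0,0],
    [0,0,0,-0.5,0,0,0],
    [0,0,0,0,0,0,0]
  ]
}}

```text
time: 23.4
tool_pos: [0.436, 0.0119, 0.2485]
tool_rot: [0.002, 0.997, 0.077, 0.008]
ft_force: [0.6, -0.1, -0.0]
gripper_width: 0.138
grasp_force: 58.9
```

Emit:
{"api": "carry_out", "payload": {
  "steps": [
    [0,0.475,0.16,0,0,0,0],
    [0,0.475,0.16,0,0,0,0],
    [0,0.475,0.16,0,0,0,0],
    [0,0.475,0.16,0,0,0,0],
    [0,0.475,0.16,0,0,0,0],
    [0,0,0,0,0,0,-0.195],
    [0,0,0,0,0,0,-0.195],
    [0,0,0,0,0,0,-0.195],
    [0,0,0,0,0,0,-0.195],
    [0,0,0,0,0,0,-0.195],
    [0,0,0,0,0,0,-0.195],
    [0,0,0,0,0,0,-0.195],
    [0,0,0,0,0,0,-0.195],
    [0,0,0,0,0,0,-0.195],
    [0,0,0,0,0,0,0]
  ]
}}

```text
time: 25.28
tool_pos: [0.6809, -0.031, 0.2462]
tool_rot: [0.004, 0.721, 0.693, 0.001]
ft_force: [-0.6, 0.6, -0.8]
gripper_width: 0.143
grasp_force: 58.9
```

```bash
python3 -c "
from h import *
go(.684,-.032,.088,88.1);print(arm.state()['joints'].round(2))
f=grab_frame('wrist');save(f,'w8.png')
"
```

```text
t 25.27 pos [ 0.6809 -0.031   0.2462] shift [-0.004  0.021  1.582] turn [ 0.009  0.004 -0.008] w 0.143 gf 58.9 F [-0.6  0.6 -0.8] j7 -0.71
[ 0.53  0.97 -1.1   1.46  0.89  1.25 -0.71]
```

View pics/w8.png

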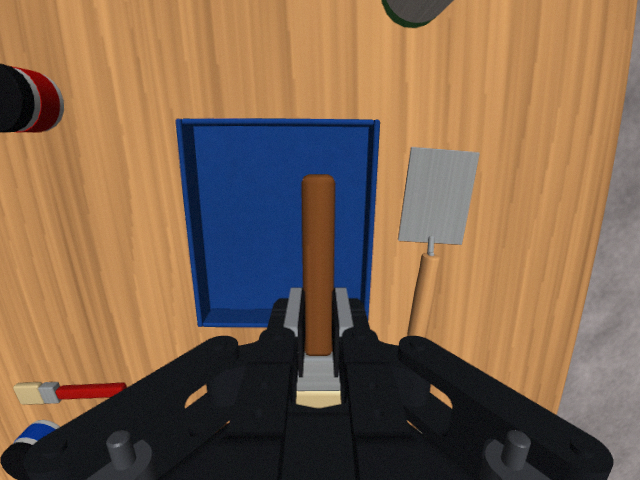

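The wrist view has brush2 held straight, with its handle inside the tray's outline (180–379, 121–325). Lowering.

Emit:
{"api": "carry_out", "payload": {
  "steps": [
    [0,0,0.02,0.5,0,0,0],
    [0,0,0,0.5,0,0,0],
    [0,0,0,0.4,0,0,0],
    [0,0,0,0.18,0,0,0],
    [0,0,0,0.03,0,0,0],
    [0,0,0,0,0,0,0],
    [0.4,0,0,0,0,0,0],
    [0.4,0,0,0,0,0,0],
    [0.4,0,0,0,0,0,0],
    [0.4,0,0,-0.3,0,0,0],
    [0.4,0,0,-0.5,0,0,0],
    [0.4,0,0,-0.5,0,0,0],
    [0.4,0,0,-0.4,0,0,0],
    [0.4,0,0,0,0,0,0]
  ]
}}

```text
time: 27.08
tool_pos: [0.6849, -0.0294, 0.2635]
tool_rot: [0.007, 0.72, 0.694, 0.006]
ft_force: [-0.1, -0.4, -0.6]
gripper_width: 0.401
grasp_force: 0.0
```

```bash
python3 -c "
from h import *
f=grab_frame('top');go(.3765,-.2208,.25,3)
for b in blobs(f,(390,260,470,350),.012): print(*b)
f=grab_frame('wrist')
print('w brush2'); m=colmask(f,(5,60,40),(25,255,255),.017,(210,130,360,330));print(m)
"
```

```text
t 27.12 pos [ 0.684  -0.0302  0.2607] shift [-2.02  -3.003  0.07 ] turn [ 0.017 -0.011  1.886] w 0.399 gf 0.0 F [-0.9 -0.4 -0.2] j7 -0.7
[ 0.4304 -0.2532] 0.13 0.128 88.4 (425, 286) 782
[ 0.3133 -0.2878] 0.059 0.02 37.0 (440, 334) 172
w brush2
(array([ 0.6869, -0.0105]), [[0.683, 0.031], [0.694, 0.031], [0.692, -0.052], [0.679, -0.052]], np.float64(0.012), np.float64(0.083), np.float64(-2.2), array([317.4, 199.4]), np.int32(1200))
```

Emit:
{"api": "carry_out", "payload": {
  "steps": [
    [0.4,0,0,0,0,0,0.21],
    [0.4,0,0,0,0,0,0.21],
    [0.4,0,0,0,0,0,0.21],
    [0.4,0,0,0,0,0,0.21],
    [0.4,0,0,0,0,0,0.21],
    [0.4,0,0,0,0,0,0.21],
    [0.4,0,0,0,0,0,0.21],
    [0.4,0,0,0,0,0,0.21],
    [0.4,0,0,0,0,0,0.206],
    [0.4,-0.446,0.254,0,0,0,0],
    [0.4,-0.446,0.254,0,0,0,0],
    [0.4,-0.446,0.254,0,0,0,0],
    [0.4,-0.446,0.254,0,0,0,0],
    [0.4,-0.446,0.254,0,0,0,0],
    [0.4,-0.446,0.254,0,0,0,0],
    [0.4,-0.446,0.254,0,0,0,0],
    [0.4,0,0,0.3,0,0,0],
    [0.4,0,0,0,0,0,0]
  ]
}}

```text
time: 29.42
tool_pos: [0.3792, -0.2247, 0.2235]
tool_rot: [0.001, 1.0, 0.025, 0.003]
ft_force: [0.9, 0.4, 1.0]
gripper_width: 0.398
grasp_force: 0.0
```

```bash
python3 -c "
from h import *
f=grab_frame('wrist');save(f,'w9.png')
for b in blobs(f,(200,80,450,330),.012): print(*b)
go(.386,-.223,.076,3);print(arm.state()['joints'].round(2))
"
```

```text
[ 0.4908 -0.3019] 0.04 0.028 93.9 (423, 98) 1956
[ 0.3814 -0.2251] 0.137 0.024 3.7 (319, 222) 3226
[ 0.3182 -0.299 ] 0.074 0.068 92.8 (395, 296) 4415
[ 0.2992 -0.1727] 0.042 0.042 1.0 (259, 309) 1387
t 29.48 pos [ 0.3806 -0.2241  0.2244] shift [ 0.043 -0.012  1.485] turn [ 0.003 -0.009 -0.   ] w 0.4 gf 0.0 F [-0.1 -0.3  0.4] j7 -1.79
[ 1.04  0.59 -0.83  2.15  0.7   0.69 -1.79]
```

Emit:
{"api": "carry_out", "payload": {
  "steps": [
    [0.4,0.05,0.01,0.4,0,0,0],
    [0.4,0,0,0.3,0,0,0],
    [0.4,0,0,0.25,0,0,0],
    [0.4,0,0,0.2,0,0,0],
    [0.4,0,0,0.15,0,0,0],
    [0.4,0,0,0.17,0,0,0],
    [0.4,0,0,0,0,0,0],
    [0.4,0,0,0,0,0,0]
  ]
}}

```text
time: 30.48
tool_pos: [0.3884, -0.2255, 0.0786]
tool_rot: [0.002, 1.0, 0.027, 0.005]
ft_force: [-0.6, 0.2, -0.5]
gripper_width: 0.401
grasp_force: 0.0
```

```bash
python3 -c "
from h import *
go(.386,-.225,.076,3.5);print(arm.state()['joints'].round(2))
"
```

```text
t 30.48 pos [ 0.3884 -0.2255  0.0786] shift [-0.024 -0.006  0.025] turn [ 0.005 -0.013 -0.01 ] w 0.401 gf 0.0 F [-0.6  0.2 -0.5] j7 -2.19
[ 0.77  0.82 -0.45  2.22  1.15  0.35 -2.19]
```

Emit:
{"api": "carry_out", "payload": {
  "steps": [
    [0.4,0,0,0.02,0,0,0],
    [0.2,0,0,0,0,0,0],
    [0,0,0,0,0,0,0],
    [0,0,0,0,0,0,0],
    [0,0,0,0,0,0,0],
    [0,0,0,-0.3,0,0,0],
    [0,0,0,-0.4,0,0,0],
    [0,0,0,-0.5,0,0,0],
    [0,0,0,-0.5,0,0,0],
    [0,0,0,0,0,0,0]
  ]
}}

```text
time: 31.72
tool_pos: [0.3874, -0.226, 0.2489]
tool_rot: [0.004, 1.0, 0.025, 0.007]
ft_force: [0.9, -0.1, -1.2]
gripper_width: 0.143
grasp_force: 58.8
```

Emit:
{"api": "carry_out", "payload": {
  "steps": [
    [0,0.394,-0.307,0,0,0,0],
    [0,0.394,-0.307,0,0,0,0],
    [0,0.394,-0.307,0,0,0,0],
    [0,0.394,-0.307,0,0,0,0],
    [0,0.394,-0.307,0,0,0,0],
    [0,0.394,-0.307,0,0,0,0],
    [0,0,0,0,0,0,-0.21],
    [0,0,0,0,0,0,-0.21],
    [0,0,0,0,0,0,-0.21],
    [0,0,0,0,0,0,-0.21],
    [0,0,0,0,0,0,-0.21],
    [0,0,0,0,0,0,-0.21],
    [0,0,0,0,0,0,-0.21],
    [0,0,0,0,0,0,-0.21],
    [0,0,0,0,0,0,-0.21],
    [0,0,0,0,0,0,0]
  ]
}}

```text
time: 33.72
tool_pos: [0.6119, -0.0294, 0.2458]
tool_rot: [0.003, 0.72, 0.694, 0.001]
ft_force: [0.3, 0.5, -0.7]
gripper_width: 0.136
grasp_force: 58.8
```

```bash
python3 -c "
from h import *
go(.614,-.03,.084,88.1);print(arm.state()['joints'].round(2))
f=grab_frame('wrist');save(f,'w10.png')
"
```

```text
t 33.73 pos [ 0.6119 -0.0294  0.2458] shift [-1.000e-03  1.000e-02  1.618e+00] turn [ 0.009  0.004 -0.004] w 0.136 gf 58.8 F [ 0.3  0.5 -0.7] j7 -0.8
[ 0.61  0.9  -1.14  1.67  0.89  1.17 -0.8 ]
```

View pics/w10.png

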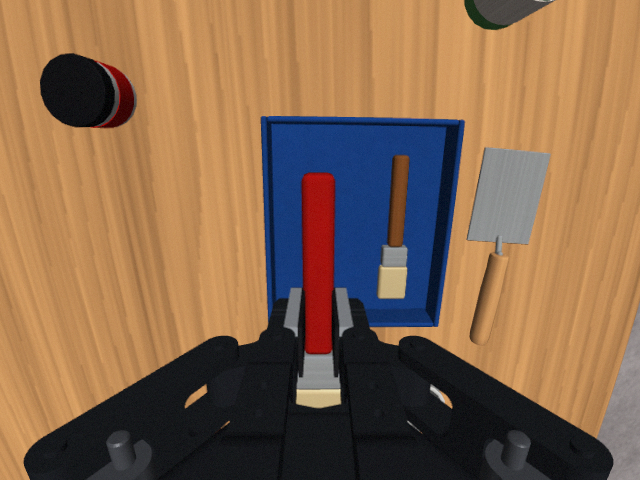

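The wrist view has brush2 flat in the tray at (393,225) and brush3 held over the tray's left half. Lowering.

Emit:
{"api": "carry_out", "payload": {
  "steps": [
    [0,0,0.01,0.5,0,0,0],
    [0,0,0,0.5,0,0,0],
    [0,0,0,0.4,0,0,0],
    [0,0,0,0.18,0,0,0],
    [0,0,0,0.03,0,0,0],
    [0,0,0,0,0,0,0],
    [0.35,0,0,0,0,0,0],
    [0.35,0,0,0,0,0,0],
    [0.35,0,0,0,0,0,0],
    [0.35,0,0,-0.3,0,0,0],
    [0.35,0,0,-0.5,0,0,0],
    [0.35,0,0,-0.5,0,0,0],
    [0.35,0,0,-0.4,0,0,0],
    [1,0,0,0,0,0,0]
  ]
}}

```text
time: 35.52
tool_pos: [0.6148, -0.0283, 0.2601]
tool_rot: [0.006, 0.719, 0.695, 0.005]
ft_force: [-0.3, 0.1, -0.4]
gripper_width: 0.547
grasp_force: 0.0
```

```bash
python3 -c "
from h import *
f=grab_frame('top')
for b in blobs(f,(230,220,320,350),.05): print(*b)
for b in blobs(f,(405,275,475,355),.05): print(*b)
go(.435,.089,.25,0)
w=grab_frame('wrist')
print('red',colmask(w,(0,150,60),(6,255,255),.017,(230,100,460,330)))
print('wood',colmask(w,(5,60,40),(25,255,255),.017,(370,130,420,250)))
print('jar1 dark',colmask(w,(0,0,0),(179,255,50),.05,(0,20,200,200)))
"
```

```text
[0.5827 0.0308] 0.066 0.028 88.3 (305, 226) 362
[0.4348 0.0901] 0.054 0.054 88.5 (281, 289) 451
[ 0.3821 -0.2949] 0.179 0.103 112.2 (446, 307) 1198
t 35.58 pos [ 0.6138 -0.0291  0.2578] shift [ 1.118 -1.829  0.052] turn [ 0.016 -0.008  1.956] w 0.635 gf 0.0 F [-1.1  0.2 -0.4] j7 -0.79
red (array([ 0.6161, -0.0085]), [[0.612, 0.032], [0.623, 0.032], [0.621, -0.049], [0.608, -0.049]], np.float64(0.012), np.float64(0.081), np.float64(-2.0), array([318. , 198.7]), np.int32(1117))
wood (array([ 0.6858, -0.0109]), [[0.677, -0.052], [0.681, 0.032], [0.694, 0.03], [0.691, -0.054]], np.float64(0.084), np.float64(0.014), np.float64(87.1), array([391.5, 198.1]), np.int32(1284))
jar1 dark (array([0.4337, 0.0913]), [[0.41, 0.119], [0.468, 0.115], [0.459, 0.064], [0.398, 0.068]], np.float64(0.058), np.float64(0.052), np.float64(-4.6), array([82.7, 92.4]), np.int32(3950))
```

Both brushes are confirmed in the tray and jar1 sits at (0.434, 0.090). Moving to jar1.

Emit:
{"api": "carry_out", "payload": {
  "steps": [
    [1,0.281,-0.46,0,0,0,0],
    [1,0.281,-0.46,0,0,0,0],
    [1,0.281,-0.46,0,0,0,0],
    [1,0.281,-0.46,0,0,0,0],
    [1,0,0,0.3,0,0,0],
    [1,0,0,0,0,0,0],
    [1,0,0,0,0,0,0]
  ]
}}

```text
time: 36.5
tool_pos: [0.4339, 0.0893, 0.2242]
tool_rot: [0.004, 0.72, 0.694, 0.002]
ft_force: [1.0, 0.5, -0.1]
gripper_width: 0.999
grasp_force: 0.0
```

```bash
python3 -c "
from h import *
go(.434,.0905,.09,88.1);print(arm.state()['joints'].round(2))
w=grab_frame('wrist');save(w,'w11.png')
print('jar1 dark',colmask(w,(0,0,0),(179,255,50),.05,(240,100,400,280)))
"
```

```text
t 36.5 pos [0.4339 0.0893 0.2242] shift [ 0.015 -0.011  1.342] turn [ 0.011  0.003 -0.003] w 0.999 gf 0.0 F [ 1.   0.5 -0.1] j7 -1.26
[ 0.46  0.71 -1.12  2.14  0.9   0.87 -1.26]
jar1 dark (array([0.4305, 0.0931]), [[0.407, 0.121], [0.456, 0.119], [0.456, 0.065], [0.403, 0.067]], np.float64(0.05), np.float64(0.053), np.float64(-2.1), array([312.4, 237.2]), np.int32(3654))
```

View pics/w11.png

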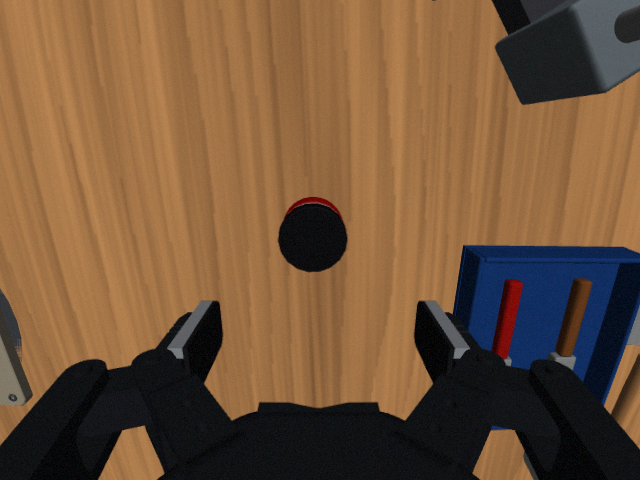

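The wrist view has jar1's lid centred at (312,237) and both brushes in the tray at (510,310) and (575,310). Lowering onto the jar.

Emit:
{"api": "carry_out", "payload": {
  "steps": [
    [1,0.02,-0.02,0.4,0,0,0],
    [1,0,0,0.4,0,0,0],
    [1,0,0,0.3,0,0,0],
    [1,0,0,0.22,0,0,0],
    [1,0,0,0.02,0,0,0],
    [1,0,0,0,0,0,0],
    [0.7,0,0,0,0,0,0],
    [0.5,0,0,0,0,0,0],
    [0.4,0,0,0,0,0,0],
    [0.4,0,0,0,0,0,0],
    [0.4,0,0,0,0,0,0]
  ]
}}

```text
time: 37.92
tool_pos: [0.4332, 0.0911, 0.0913]
tool_rot: [0.005, 0.719, 0.695, 0.003]
ft_force: [-1.3, -2.1, 9.7]
gripper_width: 0.594
grasp_force: 61.0
```

Emit:
{"api": "carry_out", "payload": {
  "steps": [
    [0.4,0,0,-0.3,0,0,0],
    [0.4,0,0,-0.5,0,0,0],
    [0.4,0,0,-0.5,0,0,0],
    [0.4,0,0,-0.4,0,0,0],
    [0.4,-0.496,0.151,0,0,0,0],
    [0.4,-0.496,0.151,0,0,0,0],
    [0.4,-0.496,0.151,0,0,0,0],
    [0.4,-0.496,0.151,0,0,0,0],
    [0.4,-0.496,0.151,0,0,0,0],
    [0.4,-0.496,0.151,0,0,0,0],
    [0.4,-0.496,0.151,0,0,0,0],
    [0.4,-0.496,0.151,0,0,0,0],
    [0.4,-0.496,0.151,0,0,0,0],
    [0.4,-0.496,0.151,0,0,0,0],
    [0.4,0,0,0,0,0,-0.147],
    [0.4,0,0,0,0,0,0]
  ]
}}

```text
time: 39.92
tool_pos: [0.5648, -0.4092, 0.2628]
tool_rot: [0.004, 0.678, 0.735, 0.002]
ft_force: [-0.0, 0.0, -1.6]
gripper_width: 0.592
grasp_force: 62.7
```

```bash
python3 -c "
from h import *
go(.567,-.41,.1,94.7);print(arm.state()['joints'].round(2))
f=grab_frame('wrist');save(f,'w12.png')
"
```

```text
t 39.92 pos [ 0.5648 -0.4092  0.2628] shift [-0.005  0.008  1.628] turn [ 0.011  0.003 -0.003] w 0.592 gf 62.7 F [-0.   0.  -1.6] j7 0.02
[ 1.11  0.98 -1.13  1.4   0.89  1.3   0.02]
```

View pics/w12.png

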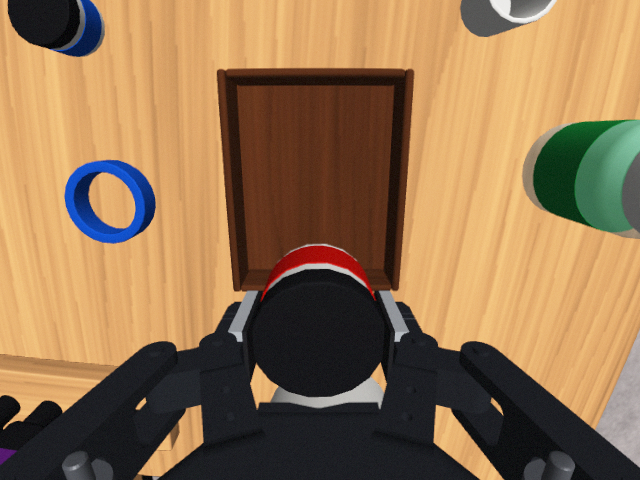

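The wrist view shows the crate square to the gripper (220–412, 70–290) with the jar over its -y half. jar2 is still at (55,20). Lowering.

Emit:
{"api": "carry_out", "payload": {
  "steps": [
    [0.4,0,0,0.5,0,0,0],
    [0.4,0,0,0.5,0,0,0],
    [0.4,0,0,0.4,0,0,0],
    [0.4,0,0,0.2,0,0,0],
    [0.4,0,0,0.02,0,0,0],
    [0.4,0,0,0,0,0,0],
    [0.8,0,0,0,0,0,0],
    [0.8,0,0,0,0,0,0],
    [0.8,0,0,0,0,0,0],
    [0.8,0,0,-0.2,0,0,0],
    [0.8,0,0,-0.5,0,0,0],
    [1,0,0,-0.5,0,0,0],
    [1,0,0,-0.5,0,0,0],
    [1,0,0,0,0,0,0]
  ]
}}

```text
time: 41.72
tool_pos: [0.5673, -0.4089, 0.2779]
tool_rot: [0.009, 0.678, 0.735, 0.003]
ft_force: [-0.3, -1.1, -0.6]
gripper_width: 0.999
grasp_force: 0.0
```

```bash
python3 -c "
from h import *
f=grab_frame('top')
for b in blobs(f,(420,295,475,360),.05): print(*b)
go(.33,-.297,.25,94.7)
w=grab_frame('wrist')
print('jar1',colmask(w,(0,0,0),(179,255,50),.057,(240,120,400,290)))
print('jar2',colmask(w,(0,0,0),(179,255,50),.05,(0,0,110,100)))
"
```

```text
[ 0.3407 -0.2525] 0.056 0.042 178.2 (429, 326) 390
t 41.77 pos [ 0.566  -0.409   0.2748] shift [ 1.309 -2.265  0.21 ] turn [ 0.017  0.009 -0.001] w 0.996 gf 0.0 F [ 0.1 -0.7 -0.4] j7 0.03
jar1 (array([ 0.5677, -0.4083]), [[0.543, -0.437], [0.54, -0.384], [0.591, -0.38], [0.597, -0.433]], np.float64(0.053), np.float64(0.051), np.float64(93.1), array([317.1, 226.1]), np.int32(2756))
jar2 (array([ 0.3392, -0.2582]), [[0.311, -0.24], [0.37, -0.24], [0.368, -0.276], [0.307, -0.277]], np.float64(0.059), np.float64(0.036), np.float64(0.4), array([51.6, 21.6]), np.int32(2902))
```

jar1 is in the crate. jar2 has been knocked and now sits near (0.34, -0.25), so I'll go above it and look again.

Emit:
{"api": "carry_out", "payload": {
  "steps": [
    [1,0.354,-0.424,0,0,0,0],
    [1,0.354,-0.424,0,0,0,0],
    [1,0.354,-0.424,0,0,0,0],
    [1,0.354,-0.424,0,0,0,0],
    [1,0.354,-0.424,0,0,0,0],
    [1,0,0,0.3,0,0,0],
    [1,0,0,0,0,0,0],
    [1,0,0,0,0,0,0]
  ]
}}

```text
time: 42.82
tool_pos: [0.3404, -0.2501, 0.2388]
tool_rot: [0.004, 0.678, 0.735, 0.002]
ft_force: [-0.1, -0.3, 1.0]
gripper_width: 1.001
grasp_force: 0.0
```

```bash
python3 -c "
from h import *
go(.34,-.25,.09,94.7);print(arm.state()['joints'].round(2))
w=grab_frame('wrist');save(w,'w13.png')
print('jar2',colmask(w,(0,0,0),(179,255,50),.05,(200,60,440,290)))
"
```

```text
t 42.83 pos [ 0.3404 -0.2501  0.2388] shift [ 0.006 -0.018  1.488] turn [ 0.012  0.004 -0.002] w 1.001 gf 0.0 F [-0.1 -0.3  1. ] j7 -0.28
[ 1.33  0.66 -1.14  2.18  0.85  0.84 -0.28]
jar2 (array([ 0.3356, -0.2469]), [[0.311, -0.275], [0.309, -0.223], [0.359, -0.219], [0.364, -0.271]], np.float64(0.053), np.float64(0.05), np.float64(92.7), array([310.6, 232.6]), np.int32(3282))
```

View pics/w13.png

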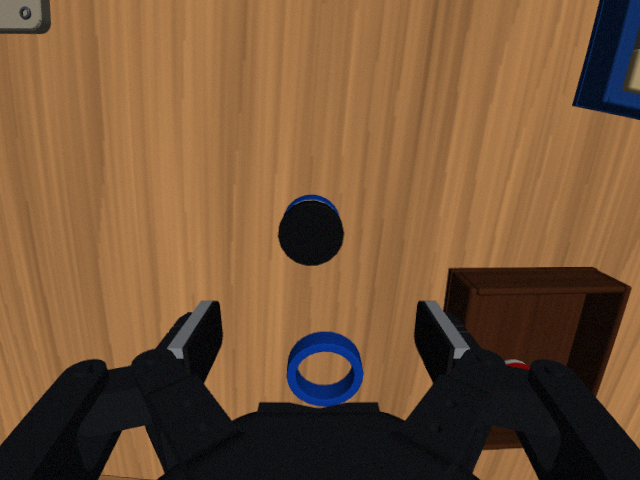

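The wrist view has jar2's lid at (311,233), which gives (0.336, -0.247). The tape at (325,370) is clear of the gripper. Lowering.

Emit:
{"api": "carry_out", "payload": {
  "steps": [
    [1,0.03,-0.045,0.4,0,0,0],
    [1,0,0,0.4,0,0,0],
    [1,0,0,0.3,0,0,0],
    [1,0,0,0.2,0,0,0],
    [1,0,0,0.18,0,0,0],
    [1,0,0,0,0,0,0],
    [1,0,0,0,0,0,0]
  ]
}}

```text
time: 43.75
tool_pos: [0.3371, -0.2481, 0.0911]
tool_rot: [0.005, 0.678, 0.735, 0.002]
ft_force: [-0.2, 0.1, 0.0]
gripper_width: 1.001
grasp_force: 0.0
```

```bash
python3 -c "
from h import *
go(.336,-.247,.09,94.7);print(arm.state()['joints'].round(2))
"
```

```text
t 43.75 pos [ 0.3371 -0.2481  0.0911] shift [ 0.012 -0.01   0.011] turn [ 0.013  0.006 -0.002] w 1.001 gf 0.0 F [-0.2  0.1  0. ] j7 -0.72
[ 1.1   0.89 -0.82  2.29  1.37  0.61 -0.72]
```

Emit:
{"api": "carry_out", "payload": {
  "steps": [
    [0.7,0,0,0,0,0,0],
    [0.5,0,0,0,0,0,0],
    [0.4,0,0,0,0,0,0],
    [0.4,0,0,0,0,0,0],
    [0.4,0,0,0,0,0,0],
    [0.4,0,0,-0.3,0,0,0],
    [0.4,0,0,-0.4,0,0,0],
    [0.4,0,0,-0.5,0,0,0],
    [0.4,0,0,-0.5,0,0,0],
    [0.4,-0.193,0.432,0,0,0,0],
    [0.4,-0.193,0.432,0,0,0,0],
    [0.4,-0.193,0.432,0,0,0,0],
    [0.4,-0.193,0.432,0,0,0,0],
    [0.4,-0.193,0.432,0,0,0,0],
    [0.4,0,0,0,0,0,0]
  ]
}}

```text
time: 45.62
tool_pos: [0.5602, -0.3261, 0.2624]
tool_rot: [0.005, 0.678, 0.735, 0.003]
ft_force: [-1.2, 0.2, -1.2]
gripper_width: 0.588
grasp_force: 63.2
```

```bash
python3 -c "
from h import *
go(.56,-.3265,.101,94.7)
"
```

```text
t 45.62 pos [ 0.5602 -0.3261  0.2624] shift [ 1.000e-03 -2.000e-02  1.613e+00] turn [ 0.014  0.004 -0.002] w 0.588 gf 63.2 F [-1.2  0.2 -1.2] j7 -0.08
```

Jar2 is gripped and directly over the free slot. After lowering and releasing it, I'll retreat to the side so the cameras see everything.

Emit:
{"api": "carry_out", "payload": {
  "steps": [
    [0.4,0,0,0.5,0,0,0],
    [0.4,0,0,0.5,0,0,0],
    [0.4,0,0,0.4,0,0,0],
    [0.4,0,0,0.19,0,0,0],
    [0.4,0,0,0.02,0,0,0],
    [0.4,0,0,0,0,0,0],
    [0.8,0,0,0,0,0,0],
    [0.8,0,0,0,0,0,0],
    [0.8,0,0,0,0,0,0],
    [0.8,0,0,-0.2,0,0,0],
    [0.8,0,0,-0.5,0,0,0],
    [0.8,0,0,-0.5,0,0,0],
    [0.8,0,0,-0.5,0,0,0],
    [0.8,0,0,-0.3,0,0,0],
    [0.8,-0.4,-0.45,0,0,0,0],
    [0.8,-0.4,-0.45,0,0,0,0],
    [0.8,-0.4,-0.45,0,0,0,0],
    [0.8,-0.4,-0.45,0,0,0,0],
    [0.8,-0.4,-0.4,0,0,0,0],
    [0.8,0,0,0,0,0,0]
  ]
}}

```text
time: 48.12
tool_pos: [0.3494, -0.5478, 0.3009]
tool_rot: [0.004, 0.682, 0.732, 0.0]
ft_force: [0.3, 0.9, -0.2]
gripper_width: 0.8
grasp_force: 0.0
```

```bash
python3 -c "
from h import *
go(.3,-.5,.3,90)
f=grab_frame('top');save(f,'top9.png')
g=grab_frame('scene')
k=lambda f,r:colmask(f,(0,150,100),(6,255,255),.155,r)
a=k(f,(190,190,240,230))[5];b=k(g,(380,270,430,310))[5]
print('knob',a,b,'before [211.8 208.4] [408.2 292.7]')
"
```

```text
t 48.12 pos [ 0.3494 -0.5478  0.3009] shift [ 0.512 -0.459  0.003] turn [0.008 0.007 0.09 ] w 0.8 gf 0.0 F [ 0.3  0.9 -0.2] j7 0.4
knob [211.9 208.5] [408.1 292.7] before [211.8 208.4] [408.2 292.7]
```

View pics/top9.png

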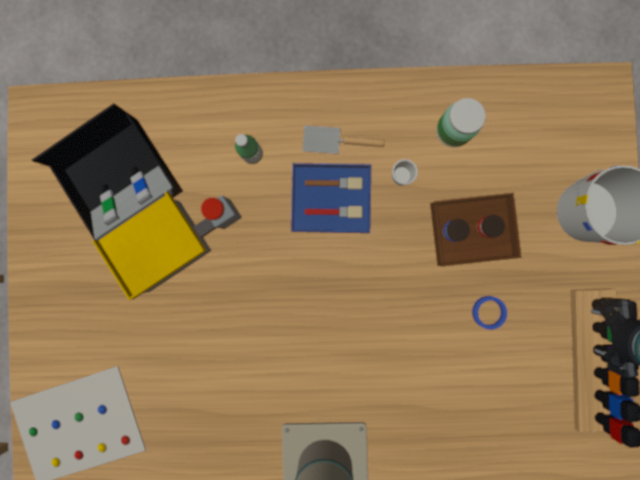

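The top view shows brushes at (335,183) and (335,212) in the tray, jars at (456,230) and (492,226) in the crate, and tubes at (108,205) and (140,187) in the bin. The knob is back up. One numeric check of the tubes' x, then I'll hand in.

```bash
python3 -c "
from h import *
f=grab_frame('top')
c=np.array([.546,.3865]);x=np.array([.853,.5225]);y=np.array([-.5225,.853]);ok=True
for n,a,b,r in (('green',(50,100,50),(75,255,255),(85,170,125,225)),('blue',(105,120,50),(125,255,255),(125,165,165,210))):
  u=colmask(f,a,b,.05,r)[5]
  for z in (.03,.06):
    P=onz(f,*u,z)[:2]-c;print(n,z,P@x,P@y);ok&=P@x>.097
if ok: print(order.sign_off())
"
```

```text
green 0.03 0.15770786978812915 0.055341571062883635
green 0.06 0.14713482537656739 0.045019237363663304
blue 0.03 0.15414710617968005 -0.03709151098638056
blue 0.06 0.1436663939163953 -0.045017014686209944
the job is handed in; nothing more can be done
None
```

The job is handed in: the final top view shows both tubes tipped into the bin, both brushes in the tray, both jars in the crate and the plunger back up; the hand-in returned no verdict.

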